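Release the large mill balls from the rocker-gate rack

ROBOT

A 7-joint arm with a two-finger parallel gripper is mounted at the origin on the work surface. World frame = base frame: x ahead of the robot, y to its left, z up, the work surface at z = 0. Lengths are in m, angles in rad, forces in N, time in s.
With the tool pointing down it reaches from about 0.425 to 0.925 m from the base axis. Payload 6.8 kg.
Tool frame: the origin (TCP) lies on the front face of the gripper's body, between the roots of the fingers; the fingertips stand 73 mm ahead of it and the grasp point (between the pads) lies 54 mm ahead of it; z points along the fingers, y is the direction in which the jaws open and shut (so a half turn about z gives the same grasp; the last joint's range is limited). The gripper opens to 85 mm and grips with 20 to 120 N. Pads are 22 mm wide; open, the fingers measure 114 mm over their backs; the gripper's body (76 mm by 85 mm) begins 54 mm behind the grasp point. The pads swing forward as they close: fully open they stand 13 mm farther back than shut.
Start: joints at [-1.435, 0.477, 0.022, 1.555, -0.011, 1.109, -0.083], TCP at [0.163, 0.655, 0.304] pointing down, gripper open.
Joint ranges: [-2.96, 2.96], [-0.34, 2.1], [-1.41, 1.46], [0.24, 2.44], [-1.37, 4.51], [0.17, 1.92], [-2.96, 2.96]. Speed limits (rad/s): [2.39, 2.39, 3.14, 3.14, 3.14, 3.14, 3.14].

INTERFACE

Orientations are given as a rotation vector (axis times angle).
In Python, from bench import * gives the robot as it stands.
- The arm moves only by the tool jog_arm, never from a script. Its argument "plan" is a list of rows, each a list of 2 entries, a list of its own where there are three numbers: the shift along the world's x, y, z in cm, then the turn about the world's z in rad. In form: [[[tx, ty, tz], twist], ...]. A call has 1 to 12 rows; each row shifts and turns the commanded pose from where the row before left it; what a row does not reach is not made up. A row lasts 1/10 s, in which the tool goes at most 50 mm and 8.59 degrees, less where a joint would pass 70% of its speed; a pose out of reach is approached as far as the arm can. A call is refused whole if a number of a shift passes 5 or a number of a turn 0.15, either way. A call with a gripper value outside its range is refused whole. "hand" is the finger opening in cm, from 0 to 8.54, set as the call begins (left out, the last holds). The fingers move at their own pace and stop on an object; "grip_force" is the grip in N (left out, the last holds). Time passes only in rows, so rows that do not move let the fingers close. It gives the time, the measured TCP pose, the force and the opening at its end, in the units of the state.
- get_obs(): the state, without advancing time (a new reading comes with each control period).
- grab_frame(name): name is "scene" or "top" or "wrist"; returns the picture (480x640x3 uint8, red, green, blue); there is no depth.
- get_calibration(name): a dict with "intrinsics" (3x3 intrinsics, pixels), "k1" (the pictures are not rectified: a ray, as slopes to the right and down, at radius r is drawn at 1 + k1 r^2 times it, then the intrinsics apply), "xyz" and "orientation" of the camera in the world. Camera axes: x right, y down, z forward; pixel columns grow to the right and rows downward; lengths in m; the calibration is good to about 2 mm. A picture is of the moment at which its call begins: read the wrist's pose just before it. get_calibration takes no time and is no camera call; for the wrist camera it gives the pose at the moment of the call.
- hand_in(): hands the job in, once; it reports no verdict.
The state is a dict: "clock": time; "joints": joint angles; "qvel": joint speeds; "tau": joint torques, N m; "tcp_pos": TCP position; "orientation": TCP orientation; "contact_force": force on the tool from outside, world axes, zero at the start; "moment": the same for the moment, N m; "grip_width": finger opening in m.
Only numpy, scipy, OpenCV 4.12 (cv2) and the standard library are available. Lean on these libraries where they do the work, as an engineer would, in place of code of your own. Each camera call takes 0.05 s, during which the arm holds its last target. There are 200 camera calls.

TASK

Let the three large porcelain mill balls run into their tub: with the fingertips, press down the paddle of the rocker on the rack that holds the large balls, keep it down until all three have rolled out into the tub, then let it go so that the gate drops shut again. The small balls stay behind their shut gate. Touch no ball, pick nothing up and leave everything else where it stands.

Things in the scene. Friction and masses are not known exactly. Their poses are not given: they have to be found in the camera images.
- rack_large: Rack that holds the three LARGE balls, fixed to the table, left or right. A wooden chute 52 mm wide, rails 21 mm high, falls 14 degrees along rack +x from x=-150 to +37 mm; 75 mm high at the gate (x=0), highest point 135 mm. A white tub 150 x 120 x 55 mm stands under its low end. The rocker is on the +y side. Origin: on the table under the gate; z up.
- rack_small: The like rack holding the three SMALL balls; same build and frame as rack_large. To be left alone.
- rocker_large (a joint): Rocker of the large balls' rack. 0 = gate shut (resting position), grows as the paddle is pressed, stop at 0.52 rad. A spring returns it by itself when let go; pressing takes about 2 to 3 N at first, 5 to 6 N fully down. A large ball passes under the gate from about 0.36 rad; at less it stays caught. Nearly to the stop (0.45 and more) is safe.
- rocker_small (a joint): Rocker of the small balls' rack. 0 = gate shut (resting position), grows as the paddle is pressed, stop at 0.52 rad. A spring returns it by itself when let go; pressing takes about 2 to 3 N at first, 5 to 6 N fully down. 
- paddle_large (a point): Press paddle at the outer end of the large balls' rocker: 30 mm along rack x, 38 mm along the rocker, 6 mm thick, aluminium, nothing under it. Origin: centre of its top face, 131 mm above the table and level when the gate is shut. It swings about the pivot, so it goes down 52 mm and draws about 10 mm towards the chute.
- pivot_large (a point): Pivot of the large rack's see-saw rocker, 95 mm to the +y side of the gate and 123 mm above the table, between two aluminium cheeks 135 mm high. The rocker runs along rack y at x=0: gate blade at its inner end (y=0), paddle at its outer end (y=200 mm, 105 mm from the pivot).
- paddle_small (a point): Same paddle on the small balls' rack; not to be pressed.
- tub_large (a point): Centre of the inner floor (4 mm above the table) of the large rack's catch tub; inside 142 x 112 mm, axes as the rack's.
- large_ball0: White porcelain mill ball, 36 mm across, about 60 g; origin: its centre. Stands against the gate. Rolls out by itself, within about 2 s, once the gate is up.
- large_ball1: White porcelain mill ball, 36 mm across, about 60 g; origin: its centre. Queues up the chute behind the one before.  Rolls out by itself, within about 2 s, once the gate is up.
- large_ball2: White porcelain mill ball, 36 mm across, about 60 g; origin: its centre. Queues up the chute behind the one before.  Rolls out by itself, within about 2 s, once the gate is up.
- small_ball0: White porcelain mill ball, 22 mm across; origin: its centre. In the small balls' rack, behind its gate.
- small_ball1: White porcelain mill ball, 22 mm across; origin: its centre. In the small balls' rack, behind its gate.
- small_ball2: White porcelain mill ball, 22 mm across; origin: its centre. In the small balls' rack, behind its gate.
- cup: Loose bisque cup, 68 mm across, 70 mm high, near the large rack's pivot on the robot's side. Bystander: leave it where it is. Origin: centre of its underside.
- jar: Loose clear jar, 56 mm across, 75 mm high, between tub and paddle of the large rack. Bystander: leave it where it is. Origin: centre of its underside.
- rib: Loose flat wooden potter's rib 90 x 50 x 9 mm beside the small rack. Bystander: leave it where it is. Origin: centre of its underside.
- dish: Loose white dish, 80 mm across, 40 mm high, beside the small rack's tub. Bystander: leave it where it is. Origin: centre of its underside.
- brush: Loose brush lying on the table at the robot's left. Bystander: leave it where it is. Origin: centre of its underside.
- mug: Loose bisque mug, 80 mm across, 90 mm high, at the robot's right. Bystander: leave it where it is. Origin: centre of its underside.

How it is judged:
On the way, in this order (a step that is already met when the one before it is completed fails the run):
1. the fingers press the paddle of the large balls' rack and its gate is rising (rocker beyond 0.2 rad) (value of joint rocker_large above 0.2 rad and contact force between the fingers and rocker_large_c3 above 0.5 N), for 0.05 s.
2. all three large balls are in the tub, while the fingers still press the paddle with the gate up (all of step 1 and x of large_ball0 in the frame of tub_large between -0.075 and 0.075 m and y of large_ball0 in the frame of tub_large between -0.06 and 0.06 m and z of each of large_ball0, large_ball1, large_ball2 in the frame of tub_large below 0.052 m and x of large_ball1 in the frame of tub_large between -0.075 and 0.075 m and y of large_ball1 in the frame of tub_large between -0.06 and 0.06 m and x of large_ball2 in the frame of tub_large between -0.075 and 0.075 m and y of large_ball2 in the frame of tub_large between -0.06 and 0.06 m), for 0.1 s.
At the end, for the whole second after the job is handed in: All three large balls lie at rest (under 0.05 m/s) inside the large rack's tub, both gates are shut (rockers under 0.05 rad), and the small balls are still in their chute behind the gate (x of large_ball0 in the frame of tub_large between -0.075 and 0.075 m and y of large_ball0 in the frame of tub_large between -0.06 and 0.06 m and z of each of large_ball0, large_ball1, large_ball2 in the frame of tub_large below 0.052 m and x of large_ball1 in the frame of tub_large between -0.075 and 0.075 m and y of large_ball1 in the frame of tub_large between -0.06 and 0.06 m and x of large_ball2 in the frame of tub_large between -0.075 and 0.075 m and y of large_ball2 in the frame of tub_large between -0.06 and 0.06 m and linear speed of each of large_ball0, large_ball1, large_ball2 below 0.05 m/s and value of joint each of rocker_large, rocker_small below 0.05 rad and x of each of small_ball0, small_ball1, small_ball2 in the frame of rack_small below 0 m and height (world z) of each of small_ball0, small_ball1, small_ball2 above 0.07 m); the robot touches nothing.
It fails at once if the small balls' rocker is pressed (beyond 0.1 rad) (value of joint rocker_small above 0.1 rad).
It fails at once if the robot touches a ball (more than 0.3 N) (contact force between any of the fingers, the arm and large_ball0 above 0.3 N or contact force between any of the fingers, the arm and large_ball1 above 0.3 N or contact force between any of the fingers, the arm and large_ball2 above 0.3 N or contact force between any of the fingers, the arm and small_ball0 above 0.3 N or contact force between any of the fingers, the arm and small_ball1 above 0.3 N or contact force between any of the fingers, the arm and small_ball2 above 0.3 N).
It fails at once if a ball is lifted (its centre above 0.17 m) (height (world z) of any of large_ball0, large_ball1, large_ball2, small_ball0, small_ball1, small_ball2 above 0.17 m).
It fails at once if a bystander is picked up, knocked over or moved by more than 25 mm (distance of any of cup, jar, rib, dish, brush, mug from where it was at the start of the episode above 0.025 m).
It also fails if it takes over 35 s, if anything falls off the work surface, if the arm or the gripper's body presses on something with over 40 N, if the wrist force passes 120 N, or if a joint passes its speed limit or range.

## Working session

There is one attempt and no reset: what is moved stays moved. The work goes in short steps, Python scripts to look and compute and a tool call to move; the robot and the scene stay as the last step left them, time stands still between calls to the robot, and variables do not carry over. Pictures are saved under pics/ and viewed, about 8 in all and at most 12, crops included, and the job is handed in when it is done.

Besides the shell and the picture viewer there is one more tool, called as name([rows], argument=value, ...), one row to a line, values as JSON. jog_arm: Moves the arm, as the interface text tells. Its arguments: {"type":"object","properties":{"plan":{"type":"array","items":{"type":"array"}},"hand":{"type":"number"},"grip_force":{"type":"number"}},"required":["plan"]}

```bash
mkdir -p pics
python3 - <<'E'
from bench import *
import cv2,numpy as np
for n in("scene","top"):
    cv2.imwrite(f"pics/{n}0.png",grab_frame(n)[:,:,::-1]); c=get_calibration(n); print(n,c)
o=get_obs();print(o)
E
```

```text
scene {'intrinsics': array([[453.72262788,   0.        , 323.12882147],
       [  0.        , 453.72262788, 237.88422133],
       [  0.        ,   0.        ,   1.        ]]), 'k1': -0.036132174750002924, 'xyz': array([ 0.96443353, -0.55259716,  1.17400931]), 'orientation': array([-2.42033347, -0.89147864,  0.26077458])}
top {'intrinsics': array([[510.25395991,   0.        , 318.4566815 ],
       [  0.        , 510.25395991, 242.35764931],
       [  0.        ,   0.        ,   1.        ]]), 'k1': -0.09583046080262637, 'xyz': array([0.3778759 , 0.00484219, 1.35265393]), 'orientation': array([-2.14636041,  2.17690193, -0.14460207])}
{'clock': 0.1, 'joints': array([-1.43511022,  0.47773017,  0.0223653 ,  1.5563415 , -0.01150589,
        1.10933223, -0.08308121]), 'qvel': array([ 0.00164318, -0.00348391,  0.00010078, -0.00346568, -0.00079461,
       -0.00047306, -0.00084516]), 'tau': array([ 3.78971468e-03, -5.97764468e+01,  1.61315527e+00, -2.81956422e+01,
        1.27418837e-02,  5.03416712e-03, -1.29468276e-05]), 'tcp_pos': array([0.16284377, 0.65463161, 0.30301944]), 'orientation': array([-3.81956037e-01, -3.11820845e+00,  2.64045337e-03]), 'contact_force': array([-0.49029403,  0.11461237,  0.56486195]), 'moment': array([-0.00308081,  0.02661051, -0.0371667 ]), 'grip_width': 0.08542683958067906}
```

View pics/top0.png

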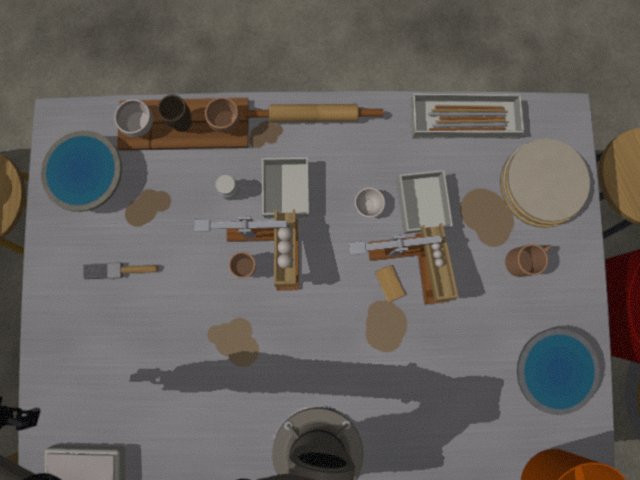

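View pics/scene0.png

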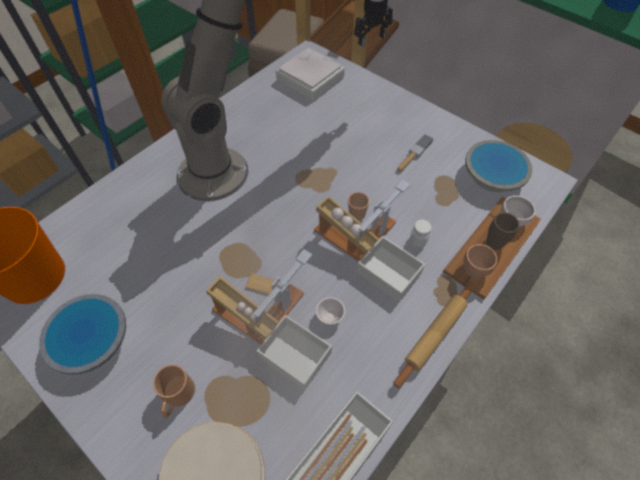

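The top view has image up = +x and left = +y. The left rack (paddle about (202,225), balls about (285,247)) holds the larger balls, and the right one (paddle about (358,247)) the small ones. I'll enlarge the large rack's rocker.

Run:
```python
import cv2,numpy as np
t=cv2.imread("pics/top0.png")[145:295,185:320]; s=cv2.imread("pics/scene0.png")[165:305,300:440]
a=cv2.resize(t,(540,600),interpolation=cv2.INTER_CUBIC); cv2.imwrite("pics/t1.png",a)
```

```text
(no output)
```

View pics/t1.png

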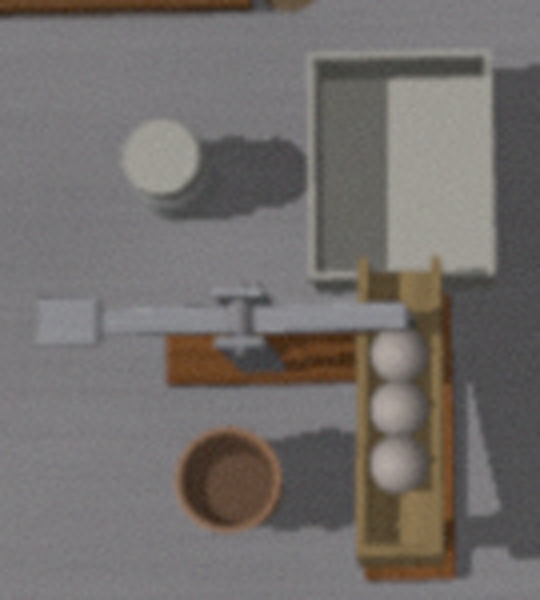

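The crop shows the paddle centre at crop (67,320), i.e. full-image (201.7,225). The pivot is at (245,225), the jar top at (225.5,184) and the cup rim at (242,265).

```bash
cat > h.py <<'E'
from bench import *
import cv2,numpy as np
from scipy.spatial.transform import Rotation as R
def px2w(n,u,v,z):
    c=get_calibration(n);K=c["intrinsics"]
    d=cv2.undistortPoints(np.array([[[u,v]]],float),K,np.array([c["k1"],0,0,0]))[0,0]
    r=R.from_rotvec(c["orientation"]).apply([d[0],d[1],1]);p=c["xyz"]
    return p+r*(z-p[2])/r[2]
E
python3 - <<'E'
from h import *
for n,c,u,v,z in [("paddle","top",201.75,225,.131),("paddle scene","scene",402.5,186.5,.131),("pivot","top",245,224.7,.13),("gate","top",285.5,224,.13),("jar","top",225.5,183.7,.075),("cup","top",242,265,.07),("padsmall","top",358,247,.131)]:
    print(n,px2w(c,u,v,z).round(4))
o=get_obs(); print(R.from_rotvec(o["orientation"]).as_matrix().round(2))
E
```

```text
paddle [0.5766 0.2752 0.131 ]
paddle scene [0.5835 0.2709 0.131 ]
pivot [0.576  0.1698 0.13  ]
gate [0.5764 0.0714 0.13  ]
jar [0.6923 0.228  0.075 ]
cup [0.483  0.1852 0.07  ]
padsmall [ 0.5177 -0.1031  0.131 ]
[[-0.97  0.24 -0.  ]
 [ 0.24  0.97 -0.  ]
 [-0.   -0.   -1.  ]]
```

jog_arm([
  [[3.4,-3.1,0],0.02],
  [[3.4,-3.1,0],0.02],
  [[3.4,-3.1,0],0.02],
  [[3.4,-3.1,0],0.02],
  [[3.4,-3.1,0],0.02],
  [[3.4,-3.1,0],0.02],
  [[3.4,-3.1,0],0.02],
  [[3.4,-3.1,0],0.02],
  [[3.4,-3.1,0],0.02],
  [[3.4,-3.1,0],0.02],
  [[3.4,-3.1,0],0.02],
  [[3.4,-3.1,0],0.02],
], hand=0)

```text
clock: 1.3
tcp_pos: [0.5719, 0.2815, 0.3036]
orientation: [-0.005, -3.141, 0.0]
contact_force: [0.5, 0.1, -0.6]
grip_width: 0.0005
```

jog_arm([
  [[0,0,0],0],
  [[0,0,0],0],
  [[0,0,0],0],
])

```text
clock: 1.6
tcp_pos: [0.57, 0.2841, 0.3034]
orientation: [-0.004, -3.14, -0.001]
contact_force: [-0.1, -0.3, 0.1]
grip_width: 0.0003
```

Run:
```python
from h import *
w=grab_frame("wrist");c=get_calibration("wrist");o=get_obs()
cv2.imwrite("pics/w1.png",w[:,:,::-1])
print(c, o["tcp_pos"],o["contact_force"],o["grip_width"])
```

```text
{'intrinsics': array([[359.62614876,   0.        , 314.7617326 ],
       [  0.        , 359.62614876, 237.22461515],
       [  0.        ,   0.        ,   1.        ]]), 'k1': 0.005140382273942697, 'xyz': array([0.49169099, 0.28406192, 0.37343763]), 'orientation': array([2.06041487, 2.05357683, 0.3148785 ])} [0.56977896 0.28454    0.30359437] [-0.80117968 -0.27363496 -0.15163943] -0.000202176105595805
```

View pics/w1.png

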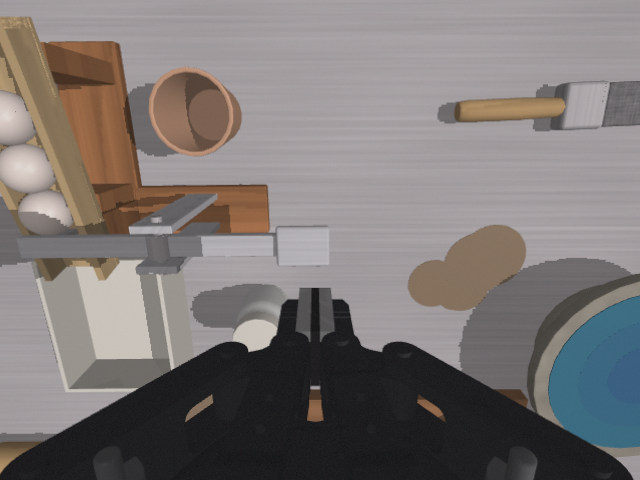

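The wrist view shows the paddle centre at about (303,246), with its edges at u 277–329 and v 227–266. The closed fingertips are at about (315,300).

Run:
```python
from h import *
for u,v in[(303,246),(277,246),(329,246)]: print(px2w("wrist",u,v,.131).round(4))
```

```text
[0.5744 0.2753 0.131 ]
[0.5744 0.2568 0.131 ]
[0.5745 0.2938 0.131 ]
```

jog_arm([
  [[0.5,-0.7,-2],0],
  [[0,0,-3],0],
  [[0,0,-2.5],0],
  [[0,0,-1],0],
  [[0,0,0],0],
  [[0,0,0],0],
])

```text
clock: 2.25
tcp_pos: [0.5761, 0.277, 0.22]
orientation: [0.004, 3.141, 0.001]
contact_force: [-0.5, -0.4, 0.2]
grip_width: 0.0002
```

jog_arm([
  [[0,0,-0.5],0],
  [[0,0,-0.5],0],
  [[0,0,-0.5],0],
  [[0,0,-0.5],0],
  [[0,0,0],0],
  [[0,0,0],0],
])

```text
clock: 2.85
tcp_pos: [0.5761, 0.2763, 0.1992]
orientation: [0.006, 3.141, 0.001]
contact_force: [0.2, 1.0, 2.8]
grip_width: -0.0003
```

Contact at the expected height (2.8 N up). Pressing down.

jog_arm([
  [[0,0,-0.8],0],
  [[0,0,-0.8],0],
  [[0,0,-0.8],0],
  [[0,0,-0.8],0],
  [[0,0,-0.8],0],
  [[0,0,-0.2],0],
  [[0,0,0],0],
  [[0,0,0],0],
])

```text
clock: 3.65
tcp_pos: [0.5757, 0.2763, 0.157]
orientation: [-0.006, -3.141, -0.0]
contact_force: [-1.0, -0.3, 5.0]
grip_width: -0.0
```

jog_arm([
  [[0,0,0],0],
  [[0,0,0],0],
  [[0,0,0],0],
  [[0,0,0],0],
  [[0,0,0],0],
  [[0,0,0],0],
  [[0,0,0],0],
  [[0,0,0],0],
  [[0,0,0],0],
  [[0,0,0],0],
  [[0,0,0],0],
  [[0,0,0],0],
])

```text
clock: 4.85
tcp_pos: [0.5758, 0.2761, 0.1568]
orientation: [-0.006, -3.141, -0.0]
contact_force: [-1.9, 0.2, 3.9]
grip_width: 0.0
```

Run:
```python
from h import *
t=grab_frame("top")[145:295,185:320,::-1]; s=grab_frame("scene")[160:310,295:430,::-1]
cv2.imwrite("pics/p1.png",cv2.resize(np.hstack([t,s]),(800,444),interpolation=cv2.INTER_CUBIC))
o=get_obs();print(o["clock"],o["tcp_pos"],o["contact_force"])
```

```text
4.95 [0.57582039 0.27614622 0.15684319] [-1.76131365  1.33549265  3.96557405]
```

View pics/p1.png

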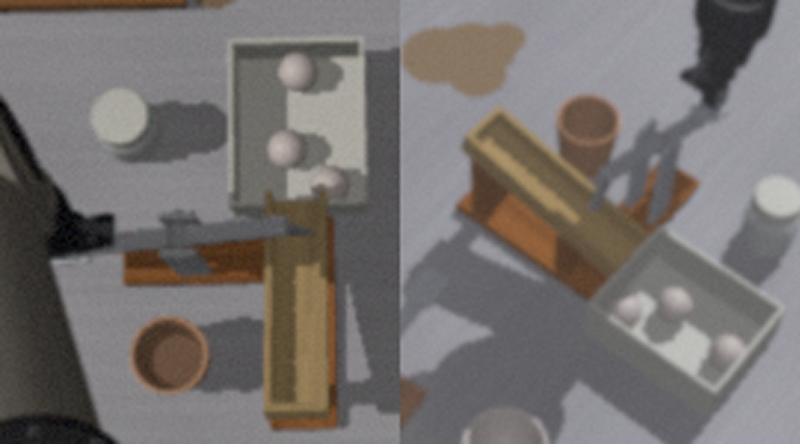

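All three large balls are in the tub: left panel (297,72), (288,148) and (330,182), the last partly under the chute lip. The chute is empty and the gate is up. I'll hold a moment, then release by going straight up.

jog_arm([
  [[0,0,0],0],
  [[0,0,0],0],
  [[0,0,0],0],
  [[0,0,0],0],
  [[0,0,0],0],
  [[0,0,0.8],0],
  [[0,0,1],0],
  [[0,0,1],0],
  [[0,0,1],0],
  [[0,0,1],0],
  [[0,0,1],0],
  [[0,0,1.5],0],
])

```text
clock: 6.15
tcp_pos: [0.5754, 0.2747, 0.2298]
orientation: [-0.008, -3.14, 0.003]
contact_force: [-0.1, 1.3, -0.5]
grip_width: 0.0
```

jog_arm([
  [[0,0,3],0],
  [[0,0,3],0],
  [[0,2,2],0],
  [[-1,3,0],0],
  [[-1,3,0],0],
  [[-1,3,0],0],
  [[-1,3,0],0],
  [[0,0,0],0],
  [[0,0,0],0],
  [[0,0,0],0],
])

```text
clock: 7.15
tcp_pos: [0.5367, 0.4144, 0.3102]
orientation: [0.009, 3.141, -0.002]
contact_force: [-0.8, 0.6, -1.4]
grip_width: -0.0002
```

Run:
```python
from h import *
t=grab_frame("top")[145:325,185:475,::-1]; s=grab_frame("scene")[160:360,200:440,::-1]
s=cv2.resize(s,(216,180))
cv2.imwrite("pics/p2.png",cv2.resize(np.hstack([t,s]),(800,285),interpolation=cv2.INTER_CUBIC))
o=get_obs();print(o["clock"],o["tcp_pos"],o["contact_force"])
```

```text
7.25 [0.53687399 0.41426461 0.31013439] [0.35679423 0.17743506 0.49385272]
```

View pics/p2.png

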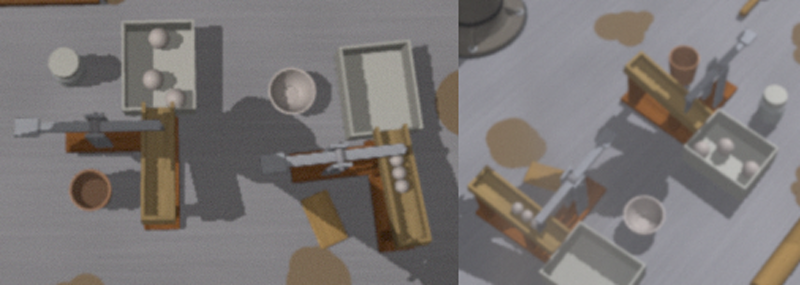

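The large rocker is back level, with its gate shut and the paddle at about (27,127). Three balls lie in the left tub, and the small balls are still behind their shut gate. The cup, jar, rib and dish stand in place, and the arm is clear.

```bash
python3 -c "
from bench import *
print(hand_in())"
```

```text
the job is handed in; nothing more can be done
None
```

The three large balls are in their tub, the gate has dropped shut again, and the job is handed in. `hand_in()` gave no verdict.

- **How it went:** I located the large rack's paddle with the top, scene and wrist cameras. I pressed it down about 42 mm with the closed fingertips (about 4–5 N) and held it there until a picture showed all three balls in the tub. I then released it straight up and backed the arm away, by about 7.2 s of the 35 s allowed.
- **Last checks:** The final top and scene pictures show three balls in the large tub and the large rocker back level. The small balls are behind their shut gate, and the cup, jar, rib and dish look unmoved. The arm was clear, with force readings at noise level.
- **Not measured:** The rocker angle was never read directly. I judged it from the tool depth and the raised gate in the picture. I judged the balls to be at rest from pictures about 2.3 s apart. The brush and mug were outside the last picture, but the arm touched nothing near them.
- **Disagreement:** The scene camera placed the paddle about 7–9 mm off the top and wrist views along x. I used a point between the top and wrist readings, and the press went as expected.

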